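# Clear the console and hold the recessed reset down with a pin punch

### The job

The polishing bench's extraction has tripped, and someone has left a plaster cast standing on the control console, right over the reset hole. Set that cast down gently, upright, in the free end of the case pan, flat on its floor beside the opposing cast, then take the slim steel pin punch from the tool block, put its pin down through the round hole in the console's deck and press the reset button at the bottom fully home. Finish with the punch still gripped and holding the button down, and leave everything else where it stands.

Things in the scene. Friction and masses are not known exactly. Their poses are not given: they have to be found in the camera images.
- cast: loose plaster dental cast, about 140 g, teeth up, standing on the console over the reset hole. Origin: centre of its flat underside; z up; +x towards its rounded front (incisors). D-shaped base 18 mm high, 54 mm wide across its flat parallel sides (y = -27 and +27 mm, flat from x = -30 to x = 4 mm) and 61 mm long (x = -30 to 31 mm); the gum ridge and teeth stand on the base within that outline, to 34 mm above the underside. Grip it across the flat sides at about x = -6 mm
- console: fixed control console, cream steel box 200 mm deep (x) by 270 mm wide (y), flat deck 85 mm above the table. Origin: centre of its underside, its front faces -x. On the rear strip of the deck (x above 45 mm in its frame) stand a rotary selector 24 mm high, rocker switches and a fuse holder
- hole (a point): centre of the mouth of the round reset hole, level with the console's deck; hole 16 mm in diameter, vertical, blind, with a narrow flush dark steel ring round it; the face of the button lies 20 mm below the mouth
- reset (a joint): travel of the sprung reset button inside the hole, m: 0 up, 0.004 fully down. It starts to move at about 2.1 N and takes about 4.9 N to reach the bottom, where it stops hard; it springs back when let go
- reset_face (a point): centre of the upper face of the reset button, a flat white disc 14 mm in diameter at the bottom of the hole
- pan: fixed open case pan of grey plastic, 280 mm (x) by 190 mm (y) outside, walls 4 mm thick and 40 mm high; origin: centre of its underside; its inner floor lies 4 mm above its origin. The opposing cast stands in its +x half; its -x half is empty
- opposing_cast: bystander: plaster cast of the other jaw (pointed front), loose in the +x half of the pan, same size as the cast but 34 mm long in front of its origin; origin: centre of its underside; +x towards its front
- block: fixed wooden tool block 160 mm (x) by 60 mm (y), 52 mm high, origin: centre of its underside. Three holes in its top 50 mm apart along its x, 48 mm deep, each 6.5 mm in diameter; one tool stands upright in each, in any order
- punch: loose steel parallel pin punch, about 100 g, standing pin down in the block: the plain straight steel cylinder of the three tools. Body 12 mm in diameter and 105 mm long, with a pin 5 mm in diameter and 45 mm long below it. Origin: on the axis at the shoulder between body and pin, which rests on the block's top; z along the axis, up
- punch_tip (a point): flat end of the punch's pin, 45 mm below the punch's origin on its axis
- wax_knife: bystander: loose tool with a bulging dark wooden handle (21 mm at its thickest, 92 mm tall above the block) in another hole of the block; origin at its shoulder, on the block's top
- brush: bystander: loose brush with a light wooden handle and bristles up (21 mm at its thickest, 97 mm tall above the block) in another hole of the block; origin at its shoulder, on the block's top
- felt_wheel: bystander: loose felt polishing wheel, 44 mm in diameter, 14 mm high, lying flat on the right (-y) end of the console's deck; origin: centre of its underside
- jar: bystander: loose white jar with a black lid, 60 mm in diameter, 72 mm high, on the table; origin: centre of its underside
- bowl: bystander: loose rubber bowl, 110 mm in diameter, 60 mm high, on the table; origin: centre of its underside
- compound_bar: bystander: loose bar of polishing compound, 100 x 45 x 35 mm, on the table; origin: centre of its underside
Not all that is in view belongs to the job. Leave any black look-alike of the cast alone. What is shaped like the block but yellow is not meant.

How it is judged:
On the way, in this order (a step that is already met when the one before it is completed fails the run):
1. the cast stands upright in the pan, let go (x of cast in the frame of pan between -0.115 and 0.115 m and y of cast in the frame of pan between -0.07 and 0.07 m and z of cast in the frame of pan below 0.009 m and angle between cast's own z axis and vertical below 0.1 rad and contact force between the fingers and cast below 0.1 N and linear speed of cast below 0.03 m/s), for 0.2 s.
2. the punch is drawn out of the block, in the gripper (z of punch_tip in the frame of block above 0.055 m and contact force between the fingers and punch above 2 N), for 0.1 s.
At the end, for the whole second after the job is handed in: The gripped punch (finger force over 5 N) presses the button with over 2.5 N, tip within 8 mm of the hole's axis and 20 mm or more deep, button above 3.2 of its 4 mm; the cast stands in the pan, upright within 0.1 rad, at rest, underside within 5 mm of the floor (value of joint reset above 0.0032 m and contact force between punch and reset above 2.5 N and contact force between the fingers and punch above 5 N and horizontal distance between punch_tip and hole below 0.008 m and z of punch_tip in the frame of hole below -0.02 m and x of cast in the frame of pan between -0.115 and 0.115 m and y of cast in the frame of pan between -0.07 and 0.07 m and z of cast in the frame of pan below 0.009 m and angle between cast's own z axis and vertical below 0.1 rad and linear speed of cast below 0.03 m/s); the arm keeps its last pose, push and grip.
It fails at once if the cast is dropped (moving faster than 0.7 m/s with the fingers off it) (linear speed of cast above 0.7 m/s and contact force between the fingers and cast below 0.05 N).
It fails at once if the cast is tipped by more than 0.7 rad (angle between cast's own z axis and vertical above 0.7 rad).
It fails at once if the opposing cast is shifted by more than 25 mm (distance of opposing_cast from where it was at the start of the episode above 0.025 m).
It fails at once if a bystander is shifted by more than 25 mm (distance of any of wax_knife, brush, felt_wheel, jar, bowl, compound_bar from where it was at the start of the episode above 0.025 m).
It also fails if it takes over 69 s, if anything falls off the work surface, if the arm or the gripper's body presses on something with over 40 N, if the wrist force passes 120 N, or if a joint passes its speed limit or range.

### The arm

A 6-joint arm with a two-finger parallel gripper is mounted at the origin on the work surface. World frame = base frame: x ahead of the robot, y to its left, z up, the work surface at z = 0. Lengths are in m, angles in rad, forces in N, time in s.
With the tool pointing down it reaches from about 0.3 to 1 m from the base axis. Payload 5.1 kg.
Tool frame: the origin (TCP) lies where the fingers leave the gripper's body, on its centre line; the fingertips stand 78 mm ahead of it and the grasp point (between the pads) lies 59 mm ahead of it; z points along the fingers, y is the direction in which the jaws open and shut (so a half turn about z gives the same grasp; the last joint's range is limited). The gripper opens to 95 mm and grips with 3 to 60 N. Pads are 20 mm wide; open, the fingers measure 119 mm over their backs; the gripper's body (75 mm by 180 mm) begins 59 mm behind the grasp point.
Start: joints at [1.2, 0.124, 1.65, -0, 1.367, -0.083], TCP at [0.185, 0.623, 0.292] pointing down, gripper open.
Joint ranges: [-2.61, 2.61], [-1.02, 2.33], [0.03, 2.71], [-1.35, 4.49], [0.32, 2.68], [-2.91, 2.91]. Speed limits (rad/s): [2.57, 2.57, 3.14, 3.14, 3.14, 3.14].

### API

Orientations are given as a 3x3 rotation matrix whose columns are the frame's x, y, z axes.
In Python, from plant import * gives the robot as it stands. The module is installed in compiled form; this text tells all that it offers.
- The arm moves only by the shell command python3 -m handwheel 'ROWS' [FORCE]. ROWS is JSON, a list of rows, each a list of 3 entries, a list of its own where there are three numbers: the opening in per cent of the stroke, from 0 (shut) to 100 (fully open), then the shift along the world's x, y, z in mm, then the turn, a rotation vector about the world's x, y, z in rad. A call has 1 to 10 rows; each row shifts and turns the commanded pose from where the row before left it; what a row does not reach is not made up. A row lasts 1/10 s, in which the tool goes at most 50 mm and 8.59 degrees, less where a joint would pass 70% of its speed; a pose out of reach is approached as far as the arm can. A call with a gripper value outside its range is refused whole. The fingers move at their own pace and stop on an object; FORCE is the grip in N (left out, the last holds). Time passes only in rows, so rows that do not move let the fingers close. It gives the time, the measured TCP pose, the force and the opening at its end, in the units of the state.
- state(): the state, without advancing time (a new reading comes with each control period).
- snapshot(name): name is "side" or "top" or "wrist"; returns the picture (480x640x3 uint8, blue, green, red); there is no depth.
- camera_info(name): a dict with "intrinsics" (3x3 intrinsics, pixels), "rvec" (rotation vector, rad) and "tvec" (3), from world to camera coordinates, as OpenCV has them; the wrist camera has in their place "mount" (4x4, takes a point from camera to tool coordinates, whose origin is the TCP and whose axes are the flange's). Camera axes: x right, y down, z forward; pixel columns grow to the right and rows downward; lengths in m; the calibration is good to about 2 mm. A picture is of the moment at which its call begins: read the wrist's pose just before it. camera_info takes no time and is no camera call.
- job_done(): hands the job in, once; it reports no verdict.
The state is a dict: "time": time; "joint_pos": joint angles; "joint_velocities": joint speeds; "joint_efforts": joint torques, N m; "tool_pos": TCP position; "tcp_rot": TCP orientation; "contact_force": force on the tool from outside, world axes, zero at the start; "ft_torque": the same for the moment, N m; "width": finger opening in m.
Only numpy, scipy, OpenCV 4.12 (cv2) and the standard library are available. Lean on these libraries where they do the work, as an engineer would, in place of code of your own. Each camera call takes 0.05 s, during which the arm holds its last target.

## Working session

There is one attempt and no reset: what is moved stays moved. The work goes in short steps, Python scripts to look and compute and a shell command to move; the robot and the scene stay as the last step left them, time stands still between calls to the robot, and variables do not carry over. Pictures are saved under pics/ and viewed, and the job is handed in when it is done.

```bash
mkdir -p pics; python3 - <<'E'
from plant import *
import cv2
s=state();print(s['time'],s['tool_pos'],s['tcp_rot'],s['width'],s['contact_force'])
for n in ['top','side','wrist']:
    cv2.imwrite(f'pics/{n}0.png',snapshot(n)); print(n,camera_info(n))
E
```

```text
0.0 [0.18434309 0.62279102 0.2910026 ] [[-9.58885103e-01  2.83793673e-01 -7.13986662e-04]
 [ 2.83794543e-01  9.58883093e-01 -1.96747383e-03]
 [ 1.26273115e-04 -2.08920686e-03 -9.99997810e-01]] 0.09510998205669134 [-0.44229066  0.24832559 -0.00172767]
top {'intrinsics': array([[483.52197866,   0.        , 321.45041412],
       [  0.        , 483.52197866, 238.8441888 ],
       [  0.        ,   0.        ,   1.        ]]), 'rvec': array([ 2.19332449, -2.21607476,  0.07500176]), 'tvec': array([-0.04475599,  0.44717233,  1.40380596])}
side {'intrinsics': array([[504.23402964,   0.        , 319.69669293],
       [  0.        , 504.23402964, 242.13457638],
       [  0.        ,   0.        ,   1.        ]]), 'rvec': array([ 0.44885818, -2.76500706,  1.13415973]), 'tvec': array([0.42757788, 0.17686899, 1.10780474])}
wrist {'intrinsics': array([[381.36950404,   0.        , 320.06297069],
       [  0.        , 381.36950404, 238.00487459],
       [  0.        ,   0.        ,   1.        ]]), 'mount': array([[-5.29234535e-04, -9.69967366e-01, -2.43234513e-01,
         6.90486727e-02],
       [ 9.99999713e-01, -3.81650624e-04, -6.53878147e-04,
        -8.46859236e-04],
       [ 5.41409860e-04, -2.43234789e-01,  9.69967290e-01,
        -9.33382390e-02],
       [ 0.00000000e+00,  0.00000000e+00,  0.00000000e+00,
         1.00000000e+00]])}
```

View pics/top0.png

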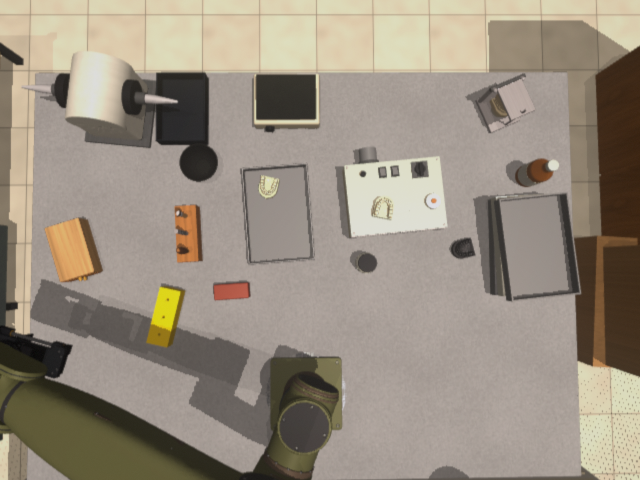

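View pics/side0.png

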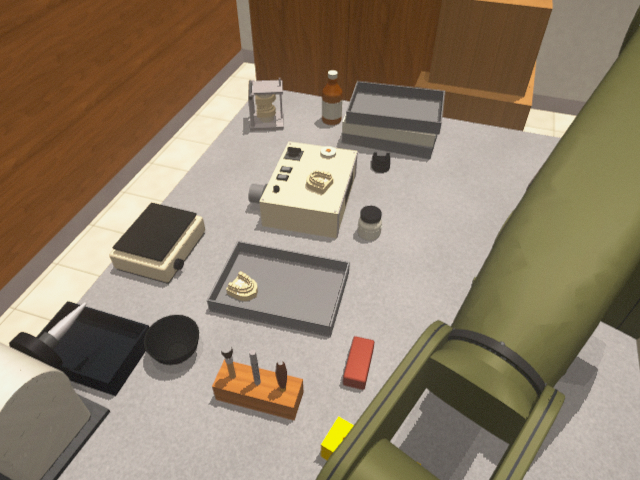

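View pics/wrist0.png

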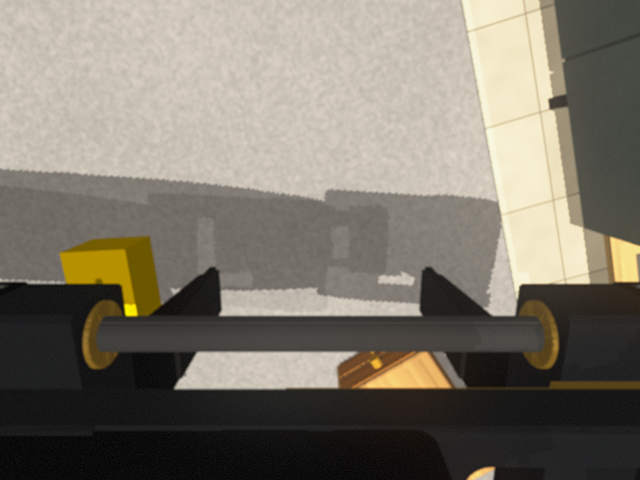

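The top view shows the console around (395,197) with the cast at (383,208). The pan is at (278,213), with the opposing cast in its upper (+x) half. The tool block is at (187,233). I'll enlarge each of these.

```bash
python3 - <<'E'
import cv2
t=cv2.imread('pics/top0.png');s=cv2.imread('pics/side0.png')
def c(im,x,y,w,h,k,n): cv2.imwrite('pics/'+n,cv2.resize(im[y:y+h,x:x+w],None,fx=k,fy=k,interpolation=cv2.INTER_CUBIC))
c(t,335,140,120,100,6,'c_console.png')
c(t,165,155,160,120,5,'c_pan.png')
c(s,200,330,120,90,6,'c_block.png')
c(s,240,135,130,100,6,'c_scons.png')
E
```

```text
(no output)
```

View pics/c_console.png

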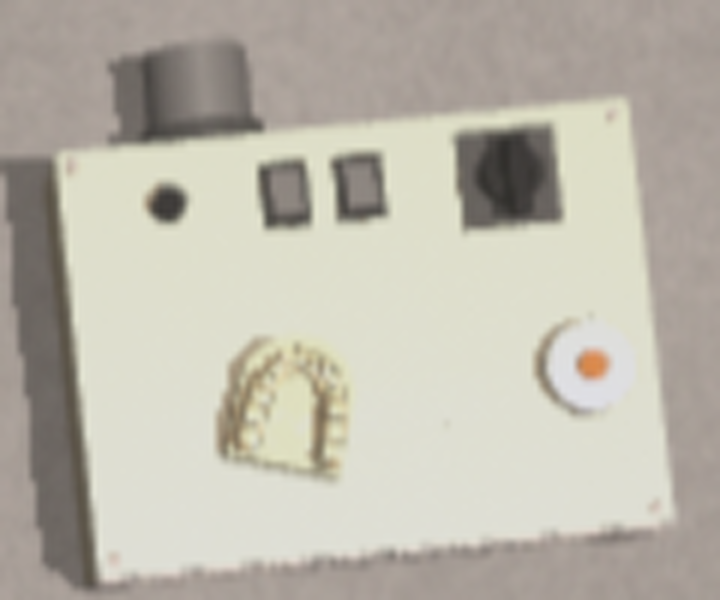

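View pics/c_pan.png

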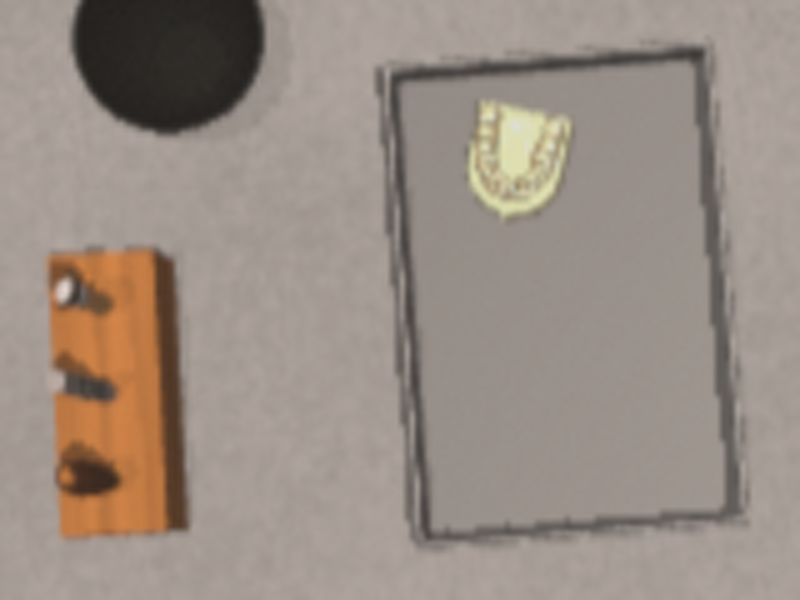

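View pics/c_block.png

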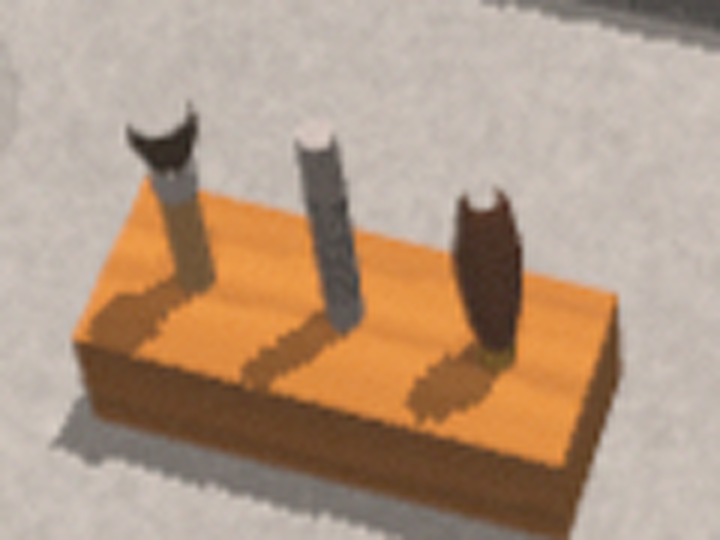

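View pics/c_scons.png

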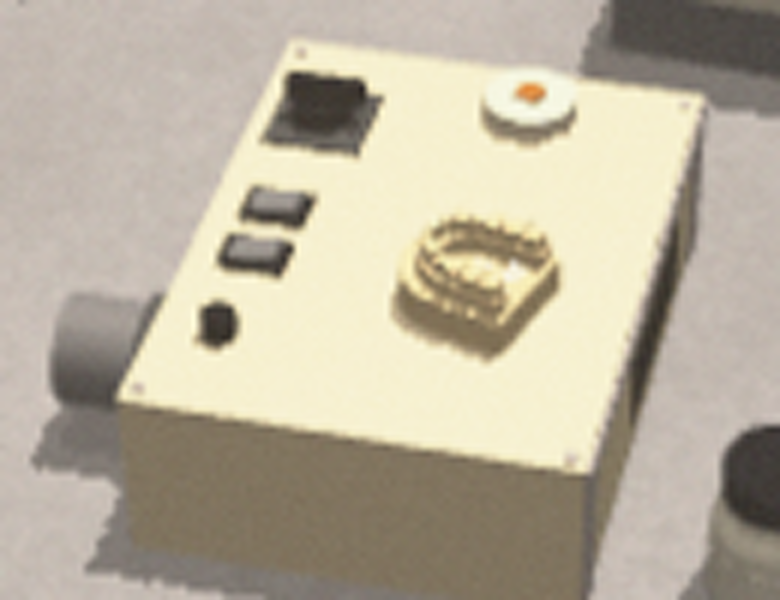

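```bash
cat > h.py <<'E'
from plant import *
import cv2, numpy as np
def ray(name,u,v,st=None):
    ci=camera_info(name);K=ci['intrinsics']
    d=np.linalg.inv(K)@[u,v,1.]
    if 'rvec' in ci:
        R,_=cv2.Rodrigues(ci['rvec']);return -R.T@ci['tvec'],R.T@d
    T=tcp(st)@ci['mount'];return T[:3,3],T[:3,:3]@d
def tcp(st):
    T=np.eye(4);T[:3,:3]=st['tcp_rot'];T[:3,3]=st['tool_pos'];return T
def onz(name,u,v,z,st=None):
    o,d=ray(name,u,v,st);return o+d*(z-o[2])/d[2]
def proj(name,P,st=None):
    ci=camera_info(name);K=ci['intrinsics']
    if 'rvec' in ci:
        R,_=cv2.Rodrigues(ci['rvec']);p=R@np.array(P)+ci['tvec']
    else:
        p=(np.linalg.inv(tcp(st)@ci['mount'])@[*P,1])[:3]
    p=K@p;return p[:2]/p[2]
def crop(u,v,x0,y0,k): return x0+(u+.5)/k-.5,y0+(v+.5)/k-.5
E
python3 - <<'E'
from h import *
np.set_printoptions(precision=4,suppress=True)
def rect(pts,x0,y0,k,z,name='top'):
    P=np.array([onz(name,*crop(*p,x0,y0,k),z) for p in pts]);
    print(P[:,:2].tolist(),'\n c',P.mean(0),'sides',[round(np.linalg.norm(P[i]-P[(i+1)%4]),4) for i in range(4)]);
    return P
print('campos',ray('top',0,0)[0],ray('side',0,0)[0])
for n,a in dict(console=([(60,152),(627,97),(675,522),(98,585)],335,140,6,.085),pan=([(380,68),(707,47),(745,517),(418,543)],165,155,5,.04),block=([(50,252),(155,250),(168,530),(62,537)],165,155,5,.052)).items():
    P=rect(*a); d=P[0]+P[1]-P[2]-P[3]; print(n,'yaw',np.arctan2(d[1],d[0]))
# cast teeth outline top & base
for p in [(220,460),(340,478)]: print('castback',onz('top',*crop(*p,335,140,6),.103))
print('castfront',onz('top',*crop(288,336,335,140,6),.103))
# side view punch base
print('punch base side',onz('side',*crop(345,325,200,330,6),.052))
print('punch top side',onz('side',*crop(317,137,200,330,6),.157),'top',onz('top',*crop(55,382,165,155,5),.157))
print('punch base top',onz('top',*crop(110,390,165,155,5),.052))
E
```

```text
campos [ 0.376  -0.0236  1.425 ] [0.2018 0.7539 0.9123]
[[0.6495620850270432, -0.11502221433733642], [0.6736656834747585, -0.3813344470671034], [0.4738207464854518, -0.39917107584456274], [0.44710490971385164, -0.12997521736288406]] 
 c [ 0.561  -0.2564  0.085 ] sides [np.float64(0.2674), np.float64(0.2006), np.float64(0.2705), np.float64(0.203)]
console yaw 0.08132523037398828
[[0.6513487619525231, 0.18192350628302806], [0.6622197173377544, -0.006534560894939437], [0.39059807325730767, -0.02578978634360502], [0.3777438945254549, 0.16095288314829984]] 
 c [0.5205 0.0776 0.04  ] sides [np.float64(0.1888), np.float64(0.2723), np.float64(0.1872), np.float64(0.2744)]
pan yaw 0.07364480455489886
[[0.5449618586064278, 0.3671991080412897], [0.5455914851067707, 0.3078620244861141], [0.3865796190003243, 0.30019571279495755], [0.38326805528902047, 0.35975185587728215]] 
 c [0.4651 0.3338 0.052 ] sides [np.float64(0.0593), np.float64(0.1592), np.float64(0.0596), np.float64(0.1619)]
block yaw 0.04709112381828863
castback [ 0.503  -0.1853  0.103 ]
castback [ 0.4942 -0.2403  0.103 ]
castfront [ 0.5598 -0.2175  0.103 ]
punch base side [0.4614 0.3399 0.052 ]
punch top side [0.4611 0.3381 0.157 ] top [0.4637 0.3344 0.157 ]
punch base top [0.4661 0.3331 0.052 ]
```

The punch is the middle tool, at about (0.465, 0.334). The cast's grip point is near (0.522, -0.217), with its yaw about -0.16. I'll move above the cast first.

```bash
python3 -m handwheel '[[100,[9,-23,0],[0,0,0.007]],[100,[18,-45,0],[0,0,0.007]],[100,[18,-45,0],[0,0,0.007]],[100,[18,-45,0],[0,0,0.007]],[100,[18,-45,0],[0,0,0.007]],[100,[18,-45,0],[0,0,0.007]],[100,[18,-45,0],[0,0,0.007]],[100,[18,-45,0],[0,0,0.007]],[100,[18,-45,0],[0,0,0.007]],[100,[18,-45,0],[0,0,0.007]]]' 20; python3 -m handwheel '[[100,[18,-45,0],[0,0,0.007]],[100,[18,-45,0],[0,0,0.007]],[100,[18,-45,0],[0,0,0.007]],[100,[18,-45,0],[0,0,0.007]],[100,[18,-45,0],[0,0,0.007]],[100,[18,-45,0],[0,0,0.007]],[100,[18,-45,0],[0,0,0.007]],[100,[18,-45,0],[0,0,0.007]],[100,[18,-45,0],[0,0,0]],[100,[5,-10,0],[0,0,0]]]'
python3 - <<'E'
from h import *
s=state();print(s['time'],s['tool_pos'],s['tcp_rot'])
cv2.imwrite('pics/w1.png',snapshot('wrist'))
E
```

```text
time: 1.15
tool_pos: [0.3556, 0.1934, 0.2922]
tcp_rot: [[-0.977, 0.215, 0.001], [0.215, 0.977, 0.0], [-0.001, 0.0, -1.0]]
contact_force: [1.4, 0.7, -0.4]
width: 0.0952
time: 2.15
tool_pos: [0.5231, -0.2236, 0.2916]
tcp_rot: [[-0.986, 0.165, -0.001], [0.165, 0.986, -0.001], [0.001, -0.001, -1.0]]
contact_force: [0.8, 0.3, 0.7]
width: 0.0946
2.15 [ 0.52308943 -0.22355345  0.29155422] [[-9.86296276e-01  1.64982070e-01 -7.57322350e-04]
 [ 1.64982478e-01  9.86296365e-01 -5.12145967e-04]
 [ 6.62449380e-04 -6.30072578e-04 -9.99999582e-01]]
```

View pics/w1.png

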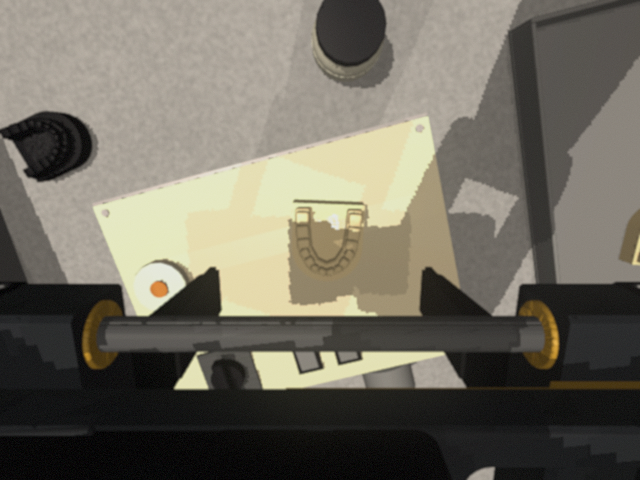

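```bash
python3 - <<'E'
import cv2
s=cv2.imread('pics/w1.png')
cv2.imwrite('pics/w1c.png',cv2.resize(s[190:310,270:390],None,fx=5,fy=5,interpolation=cv2.INTER_CUBIC))
E
```

```text
(no output)
```

View pics/w1c.png

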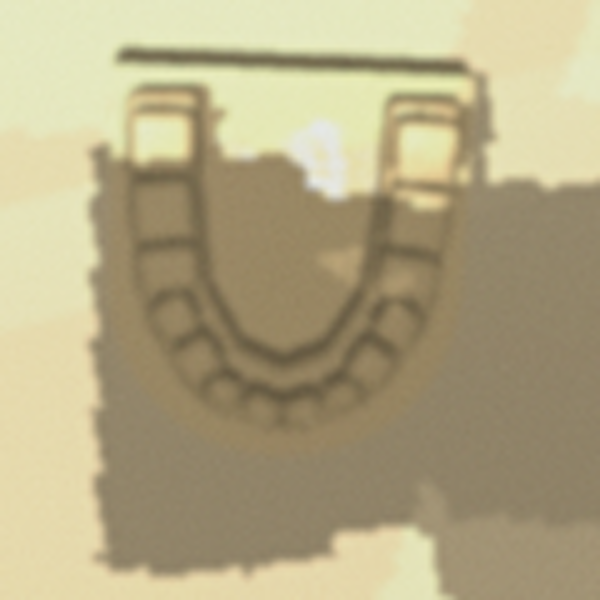

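```bash
python3 - <<'E'
from h import *
np.set_printoptions(precision=4,suppress=True)
s=state()
f=lambda u,v,z:onz('wrist',*crop(u,v,270,190,5),z,s)[:2]
for a,b,z in [((119,61),(468,71),.103),((120,48),(467,62),.085)]:
    A,B=f(*a,z),f(*b,z);d=B-A
    # which is left(+y)
    fw=np.array([d[1],-d[0]])/np.linalg.norm(d)
    m=(A+B)/2;print(A,B,np.linalg.norm(d),'yaw',np.arctan2(fw[1],fw[0]),'mid',m,'origin',m+.03*fw,'grip',m+.024*fw)
print('front',f(290,452,.103))
E
```

```text
[ 0.4936 -0.239 ] [ 0.5037 -0.188 ] 0.05200742300851507 yaw -0.19456073341570077 mid [ 0.4987 -0.2135] origin [ 0.5281 -0.2193] grip [ 0.5222 -0.2182]
[ 0.4941 -0.2402] [ 0.5054 -0.1864] 0.05495955747527843 yaw -0.20626989848428046 mid [ 0.4997 -0.2133] origin [ 0.5291 -0.2195] grip [ 0.5232 -0.2182]
front [ 0.5587 -0.2238]
```

The cast's origin comes out near (0.5285, -0.2194) with yaw about -0.20, and the measured width of 52–55 mm fits its 54 mm. I'll descend and check before gripping.

```bash
python3 -m handwheel '[[100,[0,5,-25],[0,0,-0.034]],[100,[0,0,-40],[0,0,0]],[100,[0,0,-35],[0,0,0]],[100,[0,0,-15],[0,0,0]],[100,[0,0,-8],[0,0,0]],[100,[0,0,0],[0,0,0]]]' 20
python3 - <<'E'
from h import *
s=state();print(s['time'],s['tool_pos'],s['tcp_rot'])
cv2.imwrite('pics/w2.png',snapshot('wrist'))
E
```

```text
time: 2.8
tool_pos: [0.5224, -0.2141, 0.1691]
tcp_rot: [[-0.981, 0.194, -0.001], [0.194, 0.981, 0.0], [0.001, 0.0, -1.0]]
contact_force: [0.2, -1.1, 0.1]
width: 0.0953
2.8 [ 0.52242589 -0.21409786  0.16914303] [[-9.81019065e-01  1.93910377e-01 -5.99170546e-04]
 [ 1.93910135e-01  9.81019198e-01  4.39013832e-04]
 [ 6.72927146e-04  3.14495698e-04 -9.99999724e-01]]
```

View pics/w2.png

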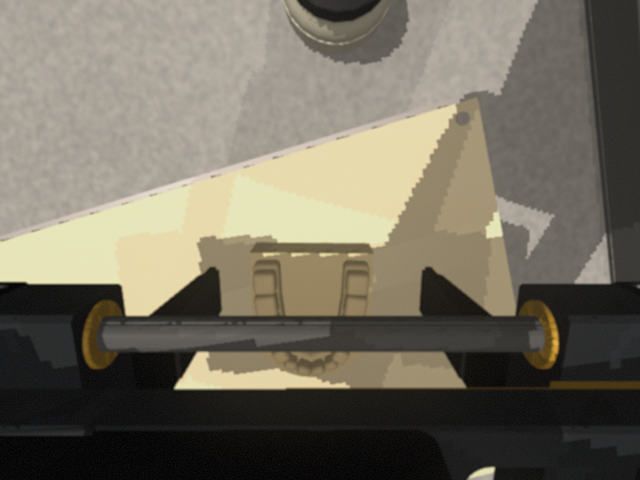

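```bash
python3 -m handwheel '[[100,[0,-4,-1],[0,0,-0.005]],[100,[0,0,-1],[0,0,0]],[100,[0,0,0],[0,0,0]]]' 20
python3 -m handwheel '[[60,[0,0,0],[0,0,0]],[50,[0,0,0],[0,0,0]],[40,[0,0,0],[0,0,0]],[40,[0,0,0],[0,0,0]],[40,[0,0,0],[0,0,0]],[40,[0,0,0],[0,0,0]]]' 20
```

```text
time: 3.15
tool_pos: [0.523, -0.2192, 0.1683]
tcp_rot: [[-0.98, 0.2, 0.002], [0.2, 0.98, -0.001], [-0.002, -0.0, -1.0]]
contact_force: [-0.2, -0.1, 0.1]
width: 0.0953
time: 3.75
tool_pos: [0.5225, -0.2187, 0.1672]
tcp_rot: [[-0.98, 0.199, -0.0], [0.199, 0.98, 0.0], [0.0, 0.0, -1.0]]
contact_force: [0.3, -0.6, -0.5]
width: 0.0537
```

The fingers stopped at 53.7 mm, so the cast is held. Next I'll lift it and carry it to the pan.

```bash
python3 -m handwheel '[[40,[0,0,5],[0,0,0]],[40,[0,0,20],[0,0,0]],[40,[0,0,25],[0,0,0]],[40,[-5,20,10],[0,0,0]],[40,[-10,45,0],[0,0,0]],[40,[-10,45,0],[0,0,0]],[40,[-10,45,0],[0,0,0]],[40,[-10,45,0],[0,0,0]],[40,[-10,45,0],[0,0,0]],[40,[-10,35,0],[0,0,0]]]' 20
python3 -m handwheel '[[40,[-3,13,0],[0,0,0]],[40,[0,0,0],[0,0,0]],[40,[0,0,0],[0,0,0]]]'
python3 - <<'E'
from h import *
s=state();print(s['time'],s['tool_pos'],s['width'])
cv2.imwrite('pics/t3.png',snapshot('top')[140:290,150:350].repeat(4,0).repeat(4,1))
cv2.imwrite('pics/s3.png',snapshot('side'))
E
```

```text
time: 4.75
tool_pos: [0.4566, 0.0633, 0.2275]
tcp_rot: [[-0.98, 0.199, 0.0], [0.199, 0.98, 0.0], [-0.0, 0.0, -1.0]]
contact_force: [0.1, -0.0, -1.7]
width: 0.0539
time: 5.05
tool_pos: [0.4548, 0.0738, 0.2274]
tcp_rot: [[-0.98, 0.199, 0.0], [0.199, 0.98, -0.001], [-0.0, -0.001, -1.0]]
contact_force: [-0.6, -0.4, -0.6]
width: 0.0537
5.05 [0.45477831 0.07376341 0.22738359] 0.053748982553711036
```

View pics/t3.png

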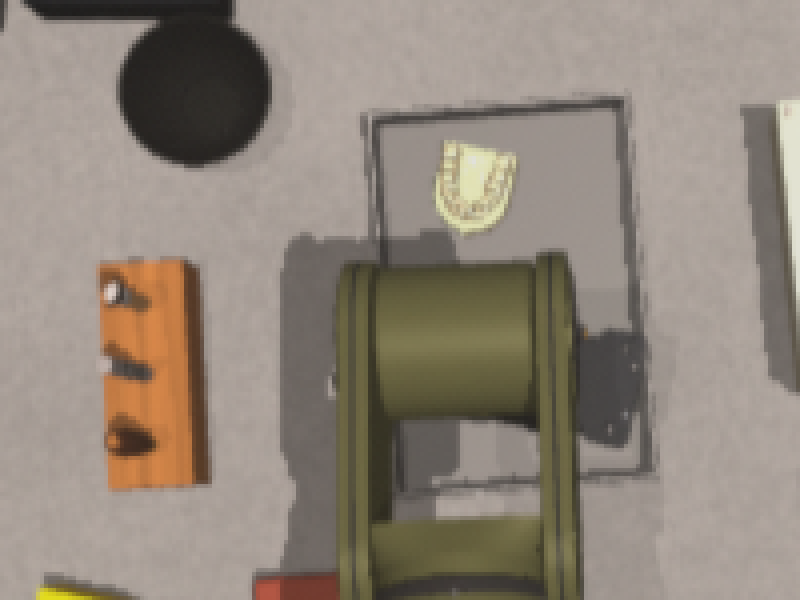

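View pics/s3.png

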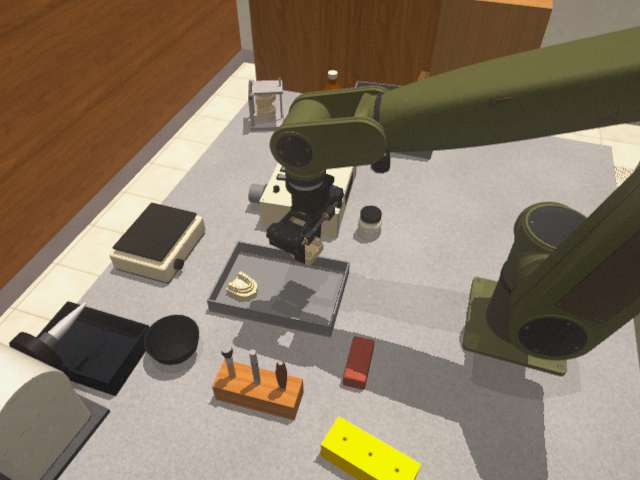

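The side view shows the cast held upright over the free end of the pan. Now I'll lower it.

```bash
python3 -m handwheel '[[40,[0,0,-20],[0,0,0]],[40,[0,0,-40],[0,0,0]],[40,[0,0,-40],[0,0,0]],[40,[0,0,-20],[0,0,0]],[40,[0,0,-10],[0,0,0]],[40,[0,0,-5],[0,0,0]],[40,[0,0,-2],[0,0,0]],[40,[0,0,0],[0,0,0]],[40,[0,0,0],[0,0,0]]]' 20
python3 -m handwheel '[[40,[0,0,-1],[0,0,0]],[40,[0,0,-1],[0,0,0]],[40,[0,0,0],[0,0,0]]]'
```

```text
time: 6.05
tool_pos: [0.4555, 0.0742, 0.0916]
tcp_rot: [[-0.98, 0.2, 0.002], [0.2, 0.98, 0.0], [-0.002, 0.001, -1.0]]
contact_force: [-0.4, 1.0, -1.0]
width: 0.0539
time: 6.35
tool_pos: [0.4545, 0.0743, 0.0884]
tcp_rot: [[-0.98, 0.199, 0.0], [0.199, 0.98, -0.0], [-0.0, 0.0, -1.0]]
contact_force: [0.2, 0.4, -1.7]
width: 0.054
```

```bash
python3 -m handwheel '[[40,[0,0,-1],[0,0,0]],[40,[0,0,0],[0,0,0]]]'; python3 -m handwheel '[[40,[0,0,-1],[0,0,0]],[40,[0,0,0],[0,0,0]]]'
```

```text
time: 6.55
tool_pos: [0.4544, 0.0743, 0.0871]
tcp_rot: [[-0.98, 0.199, -0.0], [0.199, 0.98, -0.0], [0.0, -0.0, -1.0]]
contact_force: [0.5, 0.6, -1.5]
width: 0.0539
time: 6.75
tool_pos: [0.4545, 0.0742, 0.0862]
tcp_rot: [[-0.98, 0.199, 0.0], [0.199, 0.98, 0.0], [-0.0, 0.0, -1.0]]
contact_force: [0.0, 0.1, -1.4]
width: 0.0541
```

```bash
python3 -c "
from plant import *
import cv2
s=state();print(s['tool_pos'],s['contact_force'])
im=snapshot('side');cv2.imwrite('pics/s4.png',cv2.resize(im[190:340,200:360],None,fx=5,fy=4))"
```

```text
[0.45454508 0.07424696 0.08621612] [ 0.04208141  0.09180269 -1.44109817]
```

View pics/s4.png

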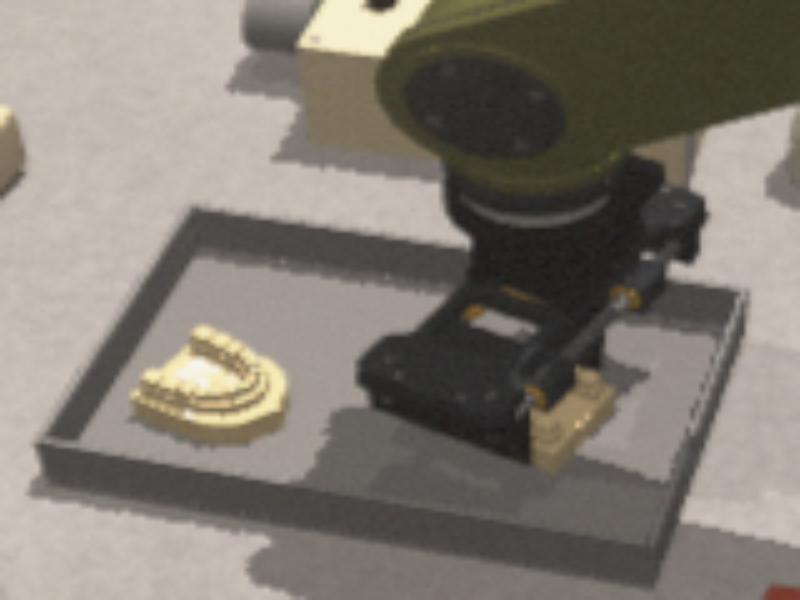

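```bash
python3 -m handwheel '[[40,[0,0,-0.7],[0,0,0]],[40,[0,0,0],[0,0,0]]]'; python3 -m handwheel '[[40,[0,0,-0.7],[0,0,0]],[40,[0,0,0],[0,0,0]]]'
```

```text
time: 7.0
tool_pos: [0.4546, 0.0743, 0.0862]
tcp_rot: [[-0.98, 0.199, -0.001], [0.199, 0.98, -0.0], [0.001, -0.0, -1.0]]
contact_force: [-3.7, -0.4, 5.2]
width: 0.0542
time: 7.2
tool_pos: [0.4547, 0.0743, 0.0862]
tcp_rot: [[-0.98, 0.199, -0.001], [0.199, 0.98, -0.0], [0.001, -0.0, -1.0]]
contact_force: [-5.5, -1.3, 10.1]
width: 0.0535
```

The force shows it's on the floor. I'll ease off, release slowly, and rise.

```bash
python3 -m handwheel '[[40,[0,0,0.8],[0,0,0]],[60,[0,0,0],[0,0,0]],[65,[0,0,0],[0,0,0]],[70,[0,0,0],[0,0,0]],[80,[0,0,0],[0,0,0]],[80,[0,0,0],[0,0,0]]]' 10; python3 -m handwheel '[[80,[0,0,10],[0,0,0]],[80,[0,0,30],[0,0,0]],[80,[0,0,45],[0,0,0]],[80,[0,0,45],[0,0,0]],[80,[0,0,45],[0,0,0]],[80,[0,0,35],[0,0,0]],[80,[0,0,0],[0,0,0]]]'
python3 - <<'E'
from h import *
s=state();print(s['time'],s['tool_pos'],s['tcp_rot'])
cv2.imwrite('pics/w5.png',snapshot('wrist'))
im=snapshot('side');cv2.imwrite('pics/s5.png',cv2.resize(im[190:340,200:360],None,fx=5,fy=4))
t=snapshot('top');cv2.imwrite('pics/t5.png',t)
cv2.imwrite('pics/t5c.png',cv2.resize(t[140:240,335:455],None,fx=6,fy=6,interpolation=cv2.INTER_CUBIC))
E
```

```text
time: 7.8
tool_pos: [0.4545, 0.0742, 0.0856]
tcp_rot: [[-0.98, 0.199, -0.0], [0.199, 0.98, -0.0], [0.0, -0.0, -1.0]]
contact_force: [0.5, 0.1, -0.0]
width: 0.0744
time: 8.5
tool_pos: [0.4568, 0.0744, 0.3034]
tcp_rot: [[-0.98, 0.199, 0.013], [0.199, 0.98, 0.001], [-0.012, 0.003, -1.0]]
contact_force: [0.5, -0.1, 0.2]
width: 0.0759
8.5 [0.45684507 0.07437736 0.30343122] [[-9.79844170e-01  1.99353282e-01  1.27934410e-02]
 [ 1.99376185e-01  9.79922884e-01  5.27577312e-04]
 [-1.24314113e-02  3.06765101e-03 -9.99918021e-01]]
```

View pics/w5.png

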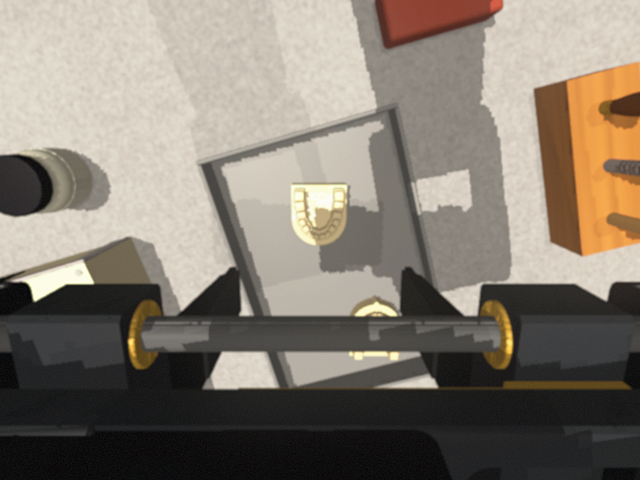

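View pics/s5.png

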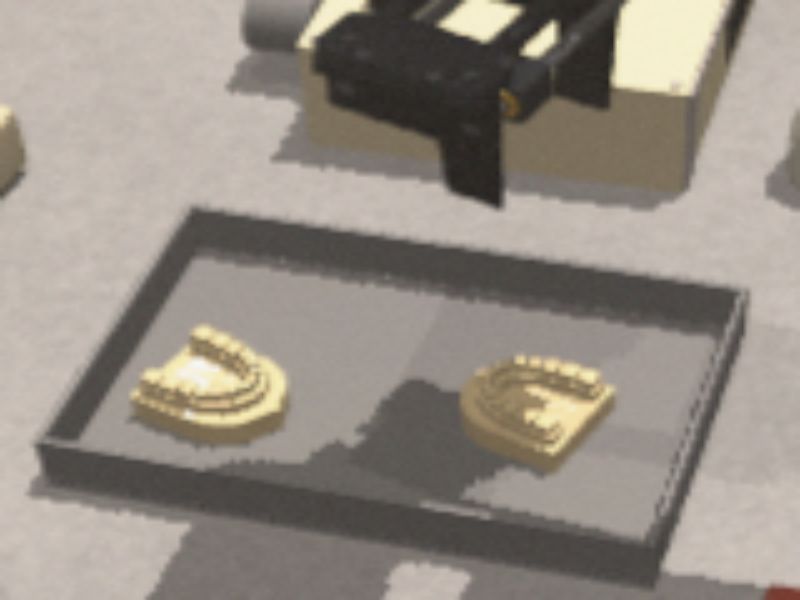

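View pics/t5c.png

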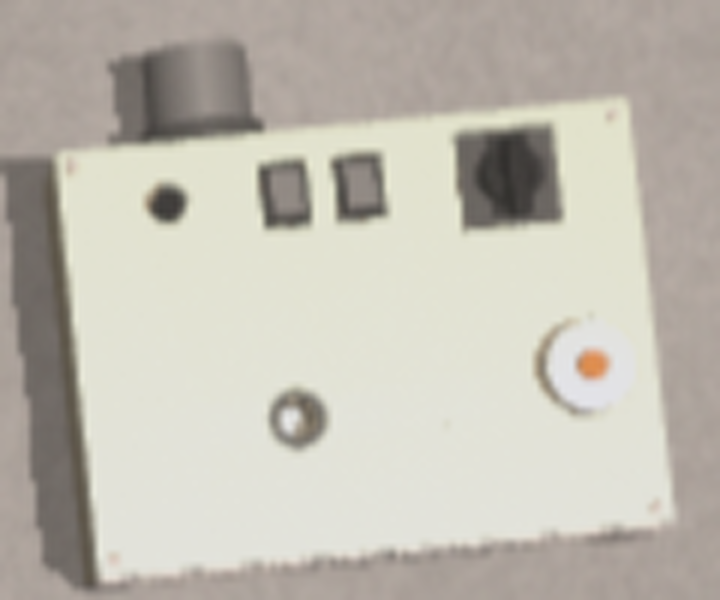

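The pan pictures show the cast standing flat beside the opposing cast. The hole is now visible at top-crop pixel (298,418). On to the punch.

```bash
python3 -m handwheel '[[60,[4,25,0],[0,0,0.03]],[60,[4,45,0],[0,0,0.05]],[60,[4,45,0],[0,0,0.05]],[60,[4,45,0],[0,0,0.05]],[60,[4,45,0],[0,0,0.05]],[60,[4,40,0],[0,0,0.02]],[60,[4,15,0],[0,0,0]],[60,[0,0,0],[0,0,0]],[60,[0,0,0],[0,0,0]]]' 30
python3 - <<'E'
from h import *
np.set_printoptions(precision=4,suppress=True)
print('hole top',onz('top',*crop(298,418,335,140,6),.085))
s=state();print(s['time'],s['tool_pos'],s['tcp_rot'])
im=snapshot('wrist');cv2.imwrite('pics/w6.png',im)
P=proj('wrist',[.4645,.3345,.157],s);print(P)
E
```

```text
time: 9.55
tool_pos: [0.4822, 0.3333, 0.2942]
tcp_rot: [[-0.999, -0.049, -0.002], [-0.049, 0.999, -0.002], [0.002, -0.002, -1.0]]
contact_force: [-0.2, -0.1, -0.0]
width: 0.0571
hole top [ 0.524  -0.2242  0.085 ]
9.55 [0.4822 0.3333 0.2942] [[-0.9988 -0.0489 -0.0023]
 [-0.0489  0.9988 -0.002 ]
 [ 0.0024 -0.0019 -1.    ]]
[324.749  229.0058]
```

View pics/w6.png

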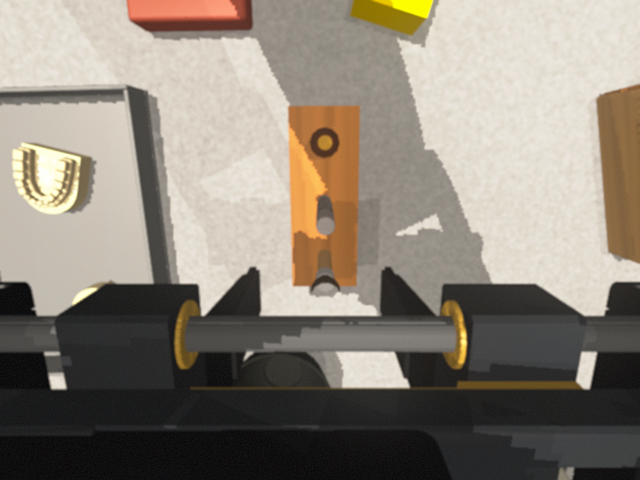

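```bash
python3 - <<'E'
import cv2
s=cv2.imread('pics/w6.png')
cv2.imwrite('pics/w6c.png',cv2.resize(s[185:255,285:365],None,fx=8,fy=8,interpolation=cv2.INTER_CUBIC))
E
```

```text
(no output)
```

View pics/w6c.png

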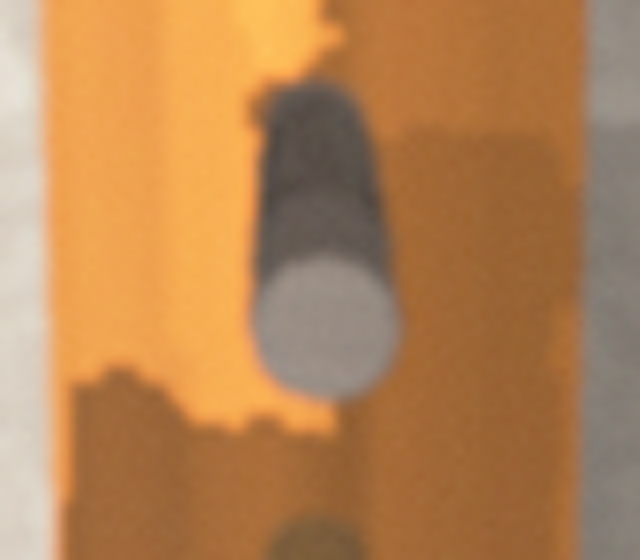

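```bash
python3 - <<'E'
from h import *
s=state()
s['tool_pos']=np.array([.4822,.3333,.2942])
print(onz('wrist',*crop(327,326,285,185,8),.157,s),onz('wrist',*crop(318,135,285,185,8),.052,s), onz('wrist',*crop(327,326,285,185,8),.157,s)-s['tool_pos'],state()['tool_pos'])
E
```

```text
[0.46228237 0.33485341 0.157     ] [0.46309807 0.33516081 0.052     ] [-0.01991763  0.00155341 -0.1372    ] [0.48230762 0.33294827 0.29461104]
```

The punch's axis is at about (0.4627, 0.335). I'll descend onto it.

```bash
python3 -m handwheel '[[60,[-19.5,2,0],[0,0,0]],[60,[0,0,-10],[0,0,0]],[60,[0,0,-40],[0,0,0]],[60,[0,0,-40],[0,0,0]],[60,[0,0,-25],[0,0,0]],[60,[0,0,-9],[0,0,0]],[60,[0,0,0],[0,0,0]],[60,[0,0,0],[0,0,0]]]' 40
python3 - <<'E'
from h import *
s=state();print(s['time'],s['tool_pos'])
im=snapshot('wrist');cv2.imwrite('pics/w7.png',im)
im=snapshot('side');cv2.imwrite('pics/s7.png',cv2.resize(im[300:430,190:330],None,fx=5,fy=4))
E
```

```text
time: 10.4
tool_pos: [0.464, 0.3362, 0.1731]
tcp_rot: [[-0.999, -0.048, 0.002], [-0.048, 0.999, 0.001], [-0.002, 0.001, -1.0]]
contact_force: [-0.1, 0.5, 0.2]
width: 0.0573
10.4 [0.46400307 0.33619765 0.17308312]
```

View pics/w7.png

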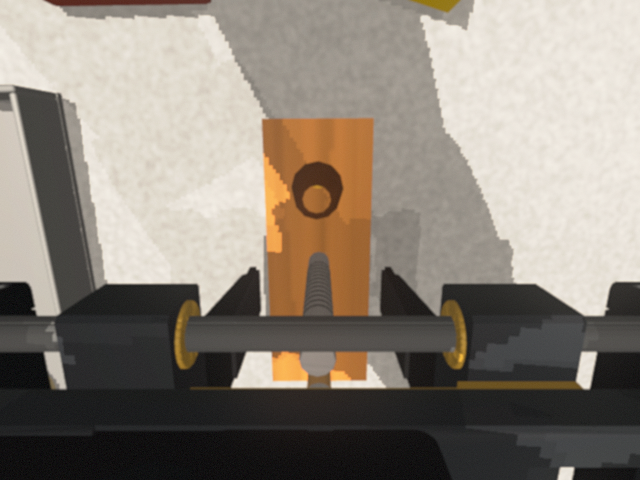

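View pics/s7.png

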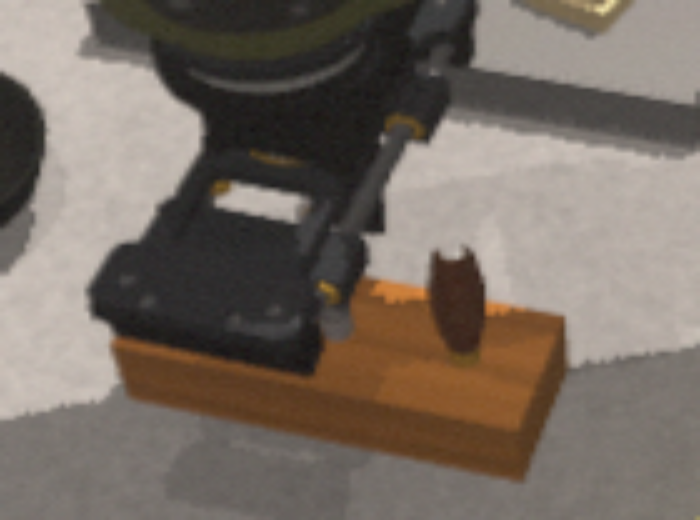

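The punch is centred between the fingers, so I'll close on it.

```bash
python3 -m handwheel '[[40,[-1,-0.7,0],[0,0,0]],[20,[0,0,0],[0,0,0]],[0,[0,0,0],[0,0,0]],[0,[0,0,0],[0,0,0]],[0,[0,0,0],[0,0,0]],[0,[0,0,0],[0,0,0]]]' 45
```

```text
time: 11.1
tool_pos: [0.462, 0.3356, 0.1716]
tcp_rot: [[-0.999, -0.049, -0.0], [-0.049, 0.999, -0.0], [0.0, -0.0, -1.0]]
contact_force: [-0.5, -0.0, 0.3]
width: 0.0145
```

```bash
python3 -m handwheel '[[0,[0,0,0],[0,0,0]],[0,[0,0,0],[0,0,0]],[0,[0,0,0],[0,0,0]]]' 45
```

```text
time: 11.4
tool_pos: [0.462, 0.3356, 0.1716]
tcp_rot: [[-0.999, -0.049, -0.0], [-0.049, 0.999, -0.0], [0.0, -0.0, -1.0]]
contact_force: [-0.5, 0.3, -0.6]
width: 0.0112
```

Gripped. Now I'll draw it straight up and out.

```bash
python3 -m handwheel '[[0,[0,0,5],[0,0,0]],[0,[0,0,15],[0,0,0]],[0,[0,0,20],[0,0,0]],[0,[0,0,30],[0,0,0]],[0,[0,0,30],[0,0,0]],[0,[0,0,20],[0,0,0]],[0,[0,0,0],[0,0,0]],[0,[0,0,0],[0,0,0]]]' 45
python3 - <<'E'
from h import *
s=state();print(s['time'],s['tool_pos'],s['width'])
cv2.imwrite('pics/w8.png',snapshot('wrist'))
cv2.imwrite('pics/s8.png',snapshot('side'))
E
```

```text
time: 12.2
tool_pos: [0.4619, 0.3355, 0.2922]
tcp_rot: [[-0.999, -0.049, 0.001], [-0.049, 0.999, 0.0], [-0.001, 0.0, -1.0]]
contact_force: [0.6, 0.5, -1.2]
width: 0.0111
12.2 [0.46194812 0.33553667 0.2922193 ] 0.011128548701191893
```

View pics/w8.png

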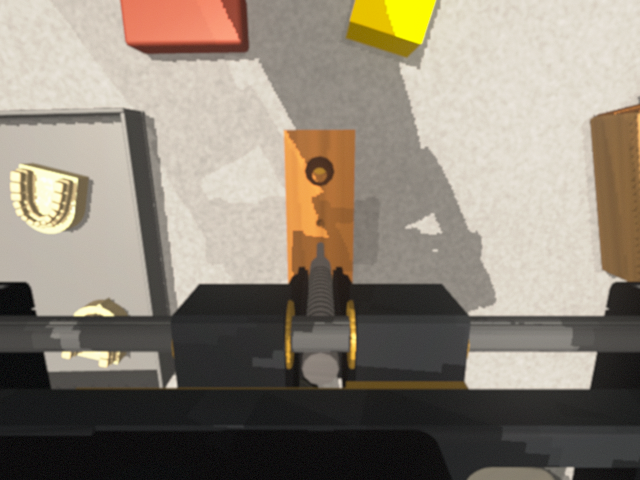

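View pics/s8.png

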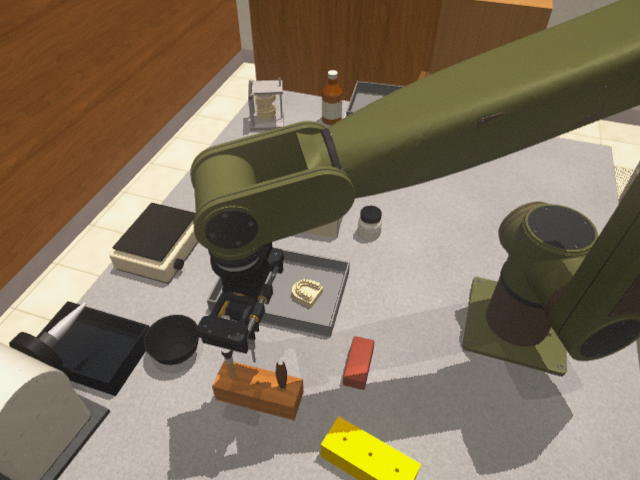

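The punch is out, with its pin tip at wrist pixel (320,245). I'll carry it over to the hole.

```bash
python3 -m handwheel '[[0,[3,-25,0],[0,0,0]],[0,[5,-45,0],[0,0,0]],[0,[5,-45,0],[0,0,0]],[0,[5,-45,0],[0,0,0]],[0,[5,-45,0],[0,0,0]],[0,[5,-45,0],[0,0,0]],[0,[5,-45,0],[0,0,0]],[0,[5,-45,0],[0,0,0]],[0,[5,-45,0],[0,0,0]],[0,[5,-45,0],[0,0,0]]]' 45
python3 -m handwheel '[[0,[5,-45,0],[0,0,0]],[0,[5,-45,0],[0,0,0]],[0,[4,-30,0],[0,0,0]],[0,[0,-10,0],[0,0,0]],[0,[0,0,0],[0,0,0]],[0,[0,0,0],[0,0,0]]]'
python3 - <<'E'
from h import *
s=state();print(s['time'],s['tool_pos'],s['width'])
im=snapshot('wrist');cv2.imwrite('pics/w9.png',im)
cv2.imwrite('pics/w9c.png',cv2.resize(im[160:280,250:390],None,fx=5,fy=5,interpolation=cv2.INTER_CUBIC))
im=snapshot('side');cv2.imwrite('pics/s9.png',cv2.resize(im[130:230,240:370],None,fx=6,fy=6,interpolation=cv2.INTER_CUBIC))
E
```

```text
time: 13.3
tool_pos: [0.5091, -0.0961, 0.2898]
tcp_rot: [[-0.999, -0.049, -0.003], [-0.049, 0.999, 0.001], [0.003, 0.001, -1.0]]
contact_force: [0.7, -0.1, 0.0]
width: 0.0115
time: 13.9
tool_pos: [0.5236, -0.2234, 0.2906]
tcp_rot: [[-0.999, -0.05, -0.002], [-0.05, 0.999, 0.002], [0.002, 0.002, -1.0]]
contact_force: [0.3, -0.9, -1.0]
width: 0.0115
13.9 [ 0.52363759 -0.22341858  0.29056157] 0.011470291901253737
```

View pics/w9c.png

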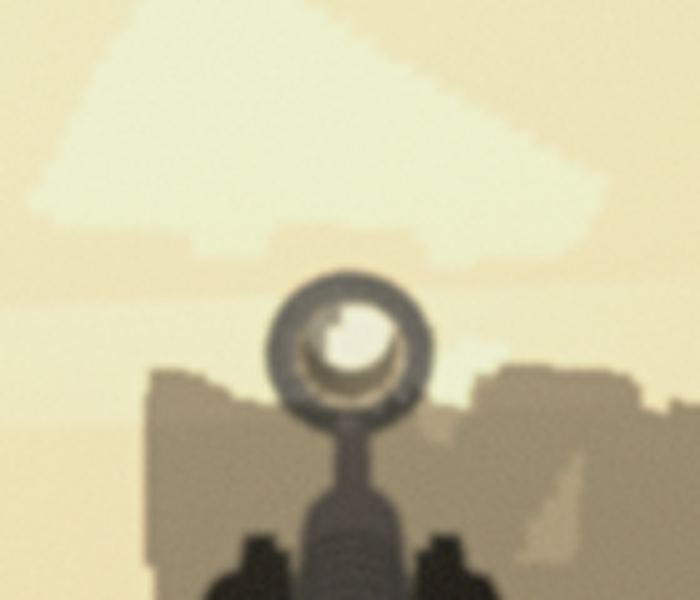

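View pics/s9.png

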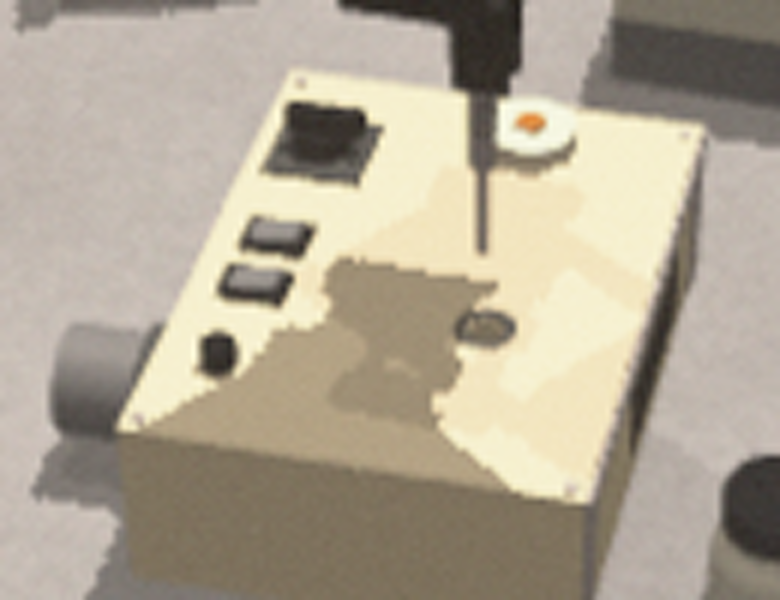

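The wrist picture shows the ring's centre at crop (350,351) and the tip at about (352,428). In the side view the hole is at crop (486,328) and the tip at (482,252). I'll compute both.

```bash
python3 - <<'E'
from h import *
np.set_printoptions(precision=4,suppress=True)
s=state();print(s['tool_pos'])
tz=s['tool_pos'][2]-.1646
print('hole wrist',onz('wrist',*crop(350,351,250,160,5),.085,s),'tip',onz('wrist',*crop(352,428,250,160,5),tz,s))
print('hole side',onz('side',*crop(486,328,240,130,6),.085),'tip',onz('side',*crop(482,252,240,130,6),tz))
t=tcp(s)@[0,0,.1646,1];print('tip by tcp',t, proj('wrist',t[:3],s))
E
```

```text
[ 0.5239 -0.223   0.2913]
hole wrist [ 0.5228 -0.2239  0.085 ] tip [ 0.5244 -0.2235  0.1267]
hole side [ 0.522  -0.2214  0.085 ] tip [ 0.5235 -0.2201  0.1267]
tip by tcp [ 0.5238 -0.2228  0.1267  1.    ] [320.9668 244.4306]
```

Wrist and side agree: the tip needs to shift by about (-1.5, -0.8) mm. Going down into the hole.

```bash
python3 -m handwheel '[[0,[-1.5,-0.8,-5],[0,0,0]],[0,[0,0,-15],[0,0,0]],[0,[0,0,-12],[0,0,0]],[0,[0,0,0],[0,0,0]],[0,[0,0,0],[0,0,0]]]' 45
python3 - <<'E'
from h import *
s=state();print(s['time'],s['tool_pos'],s['width'])
im=snapshot('wrist')
cv2.imwrite('pics/w10c.png',cv2.resize(im[160:300,250:390],None,fx=4,fy=4,interpolation=cv2.INTER_CUBIC))
im=snapshot('side');cv2.imwrite('pics/s10.png',cv2.resize(im[150:210,280:360],None,fx=8,fy=8,interpolation=cv2.INTER_CUBIC))
E
```

```text
time: 14.5
tool_pos: [0.5222, -0.225, 0.2585]
tcp_rot: [[-0.999, -0.049, -0.002], [-0.049, 0.999, 0.001], [0.002, 0.001, -1.0]]
contact_force: [0.6, -0.2, -1.4]
width: 0.0113
14.5 [ 0.52215178 -0.22495771  0.25852336] 0.011313444016966994
```

View pics/w10c.png

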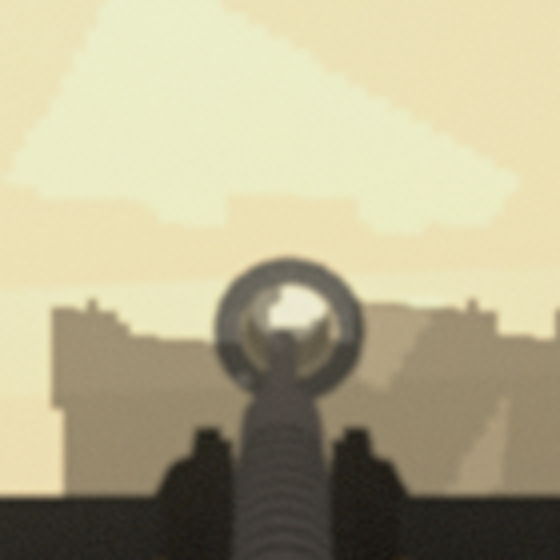

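View pics/s10.png

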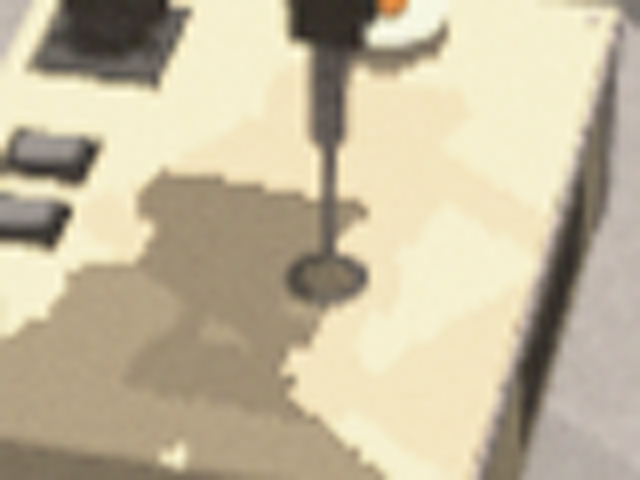

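It's aligned to within about 1 mm. I'll descend to just above the button.

```bash
python3 -m handwheel '[[0,[0.3,0.8,-5],[0,0,0]],[0,[0,0,-10],[0,0,0]],[0,[0,0,-8],[0,0,0]],[0,[0,0,-2],[0,0,0]],[0,[0,0,0],[0,0,0]],[0,[0,0,0],[0,0,0]]]' 45
python3 -m handwheel '[[0,[0,0,-2],[0,0,0]],[0,[0,0,0],[0,0,0]],[0,[0,0,0],[0,0,0]]]'
python3 -m handwheel '[[0,[0,0,-1],[0,0,0]],[0,[0,0,0],[0,0,0]],[0,[0,0,0],[0,0,0]]]'
python3 -m handwheel '[[0,[0,0,-1],[0,0,0]],[0,[0,0,0],[0,0,0]],[0,[0,0,0],[0,0,0]]]'
```

```text
time: 15.2
tool_pos: [0.5229, -0.2245, 0.2347]
tcp_rot: [[-0.999, -0.049, 0.0], [-0.049, 0.999, -0.0], [-0.0, -0.0, -1.0]]
contact_force: [0.1, 0.3, -0.7]
width: 0.0115
time: 15.5
tool_pos: [0.5229, -0.2245, 0.2328]
tcp_rot: [[-0.999, -0.049, 0.0], [-0.049, 0.999, -0.0], [-0.0, -0.0, -1.0]]
contact_force: [-0.1, -1.2, -1.0]
width: 0.011
time: 15.8
tool_pos: [0.5228, -0.2244, 0.2316]
tcp_rot: [[-0.999, -0.049, -0.0], [-0.049, 0.999, -0.0], [0.0, -0.0, -1.0]]
contact_force: [-0.7, -0.1, -0.7]
width: 0.0111
time: 16.1
tool_pos: [0.5228, -0.2244, 0.2306]
tcp_rot: [[-0.999, -0.049, -0.0], [-0.049, 0.999, 0.0], [0.0, 0.0, -1.0]]
contact_force: [0.1, 0.1, -1.6]
width: 0.0113
```

```bash
python3 -m handwheel '[[0,[0,0,-1],[0,0,0]],[0,[0,0,0],[0,0,0]],[0,[0,0,0],[0,0,0]]]' | grep -E "pos|force"
python3 -m handwheel '[[0,[0,0,-1],[0,0,0]],[0,[0,0,0],[0,0,0]],[0,[0,0,0],[0,0,0]]]'| grep -E "pos|force"
python3 -m handwheel '[[0,[0,0,-1],[0,0,0]],[0,[0,0,0],[0,0,0]],[0,[0,0,0],[0,0,0]]]'| grep -E "pos|force"
python3 -m handwheel '[[0,[0,0,-1],[0,0,0]],[0,[0,0,0],[0,0,0]],[0,[0,0,0],[0,0,0]]]'| grep -E "pos|force"
```

```text
tool_pos: [0.5228, -0.2244, 0.2296]
contact_force: [-0.4, 0.5, -2.1]
tool_pos: [0.5229, -0.2245, 0.229]
contact_force: [-0.3, 0.6, 1.3]
tool_pos: [0.5229, -0.2245, 0.2279]
contact_force: [-1.0, 0.5, 1.6]
tool_pos: [0.5229, -0.2245, 0.2268]
contact_force: [0.1, 0.7, 2.8]
```

```bash
python3 -m handwheel '[[0,[0,0,-1],[0,0,0]],[0,[0,0,0],[0,0,0]],[0,[0,0,0],[0,0,0]]]' | grep -E "pos|force"
python3 -m handwheel '[[0,[0,0,-0.7],[0,0,0]],[0,[0,0,0],[0,0,0]],[0,[0,0,0],[0,0,0]]]'| grep -E "pos|force"
python3 -m handwheel '[[0,[0,0,-0.7],[0,0,0]],[0,[0,0,0],[0,0,0]],[0,[0,0,0],[0,0,0]]]'| grep -E "pos|force"
```

```text
tool_pos: [0.5229, -0.2245, 0.2258]
contact_force: [-0.4, 1.4, 4.3]
tool_pos: [0.523, -0.2245, 0.2254]
contact_force: [-1.3, 0.6, 5.2]
tool_pos: [0.523, -0.2246, 0.2253]
contact_force: [-2.5, 1.0, 7.7]
```

```bash
python3 -m handwheel '[[0,[0,0,-0.5],[0,0,0]],[0,[0,0,0],[0,0,0]],[0,[0,0,0],[0,0,0]],[0,[0,0,0],[0,0,0]]]'
python3 - <<'E'
from h import *
for i in range(2):
    im=snapshot('side');s=state();print(s['time'],s['tool_pos'],s['contact_force'],s['width'])
cv2.imwrite('pics/s11.png',im)
im=snapshot('wrist');cv2.imwrite('pics/w11.png',im)
E
```

```text
time: 18.6
tool_pos: [0.5231, -0.2246, 0.2252]
tcp_rot: [[-0.999, -0.049, 0.001], [-0.049, 0.999, -0.0], [-0.001, -0.0, -1.0]]
contact_force: [-2.6, 1.2, 8.4]
width: 0.0114
18.65 [ 0.52309754 -0.2245768   0.22520404] [-2.76895311  1.89939561  9.36208582] 0.011641767985306506
18.7 [ 0.52311256 -0.22456304  0.22516907] [-1.88199735  1.38159884  8.69870556] 0.011340427796044937
```

View pics/s11.png

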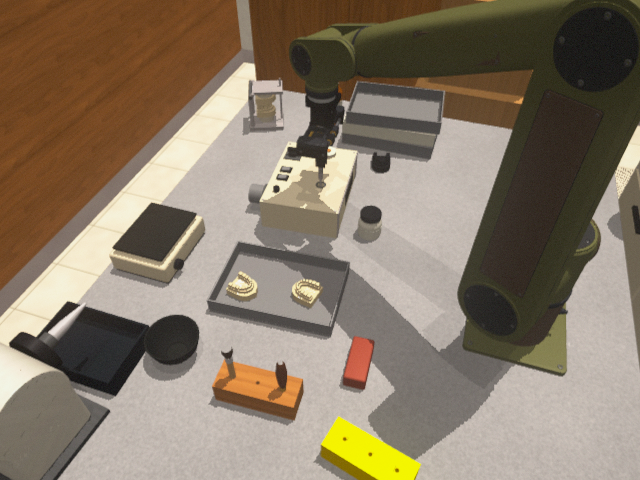

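View pics/w11.png

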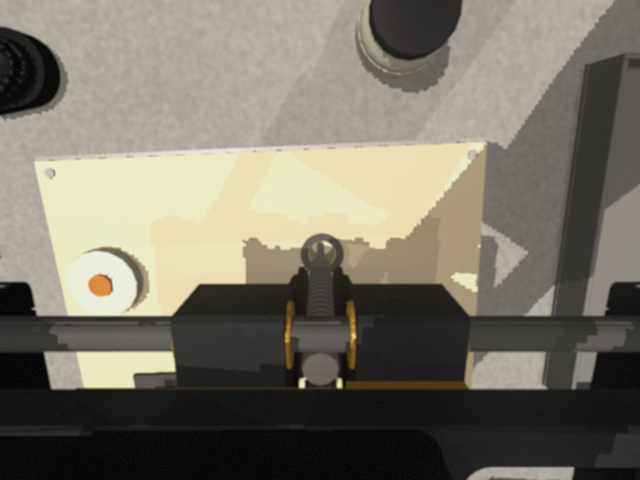

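The side view shows the pin in the hole, both casts flat in the pan, and the bystanders in place. From first contact the tool moved about 4.1 mm and then stopped hard at about 9 N, so I'm handing in.

```bash
python3 -c "
from plant import *
print(job_done()); s=state(); print(s['time'],s['tool_pos'],s['contact_force'],s['width'])"
```

```text
the job is handed in; nothing more can be done
None
the job is handed in; nothing more can be done
```

The job is handed in. The cast stands upright and flat in the free end of the pan, and the gripped punch is holding the reset button down. `job_done()` gives no verdict, so this rests on my own checks.

- **Cast:** I lowered it until the force showed it on the pan floor, then released it. The later side and wrist pictures show it flat and upright beside the opposing cast. While finding the floor it was pressed down with about 10 N for a moment.
- **Button:** After first contact the tool moved down about 4.1 mm, with the force climbing past 4.9 N, and then stopped hard. At the end it read about 8.5–9 N upward, with 45 N commanded on the grip. The button's travel can't be read directly, so "fully home" is inferred from the travel and the hard stop.
- **Hole position:** The cameras agreed on the hole's centre to about 3 mm. The tip was within about 1–2 mm of it, so well inside the 8 mm allowed.
- **Finger opening:** It read 11–11.5 mm on the 12 mm punch body, slightly under size but steady. I saw no sign of the punch slipping.
- **Everything else:** The last side picture shows the bystanders where they were. The clock read 18.7 s of the 69 s allowed at my last reading before handing in.

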